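Pin two trivets to their turntable base

TASK

Pin the two round trivets to the base they lie on: take the steel rod by its wooden grip out of its wooden block, push it down through the holes of both trivets, feel gently for the socket hidden in the base's sprung plate below, and push the rod fully home until its collar lies flush on the top trivet; then let go. Never press the rod hard onto the plate, and leave the timer, the tin and the pepper shaker where they are.

Things in the scene. Friction and masses are not known exactly. Their poses are not given: they have to be found in the camera images.
- rod_grip (a point): Centre of the rod's grip: an upright square wooden bar 24x24 mm, 54 mm tall, with a small brass dot on top. x and y are square to the grip's faces, z points up along the rod. The top of the grip is 24 mm above this point, the collar's underside 35 mm and the rod's tip 81 mm below it. Weighs about 100 g.
- rod_collar (a point): Centre of the underside of the rod's collar, a round steel disc (30 mm diameter, 5 mm thick) under the grip. This face must lie flush on the top trivet.
- rod_tip (a point): The lower end of the rod, on its axis.
- rod: The whole rod; origin at its tip, z up along it. Below the collar it is a round steel shaft of 12 mm diameter, 46 mm long, whose last 10 mm taper to a 5 mm wide tip.
- trivet_top_hole (a point): Centre of the hole, on the upper face, of the top trivet: a loose round cork disc, 130 mm diameter, 12 mm thick, with a 15 mm through hole in its middle. This face is 50 mm above the table. It slides on the one below when pushed (about 1.5 N); both holes start within 3 mm of the base's axis.
- trivet_low_hole (a point): Centre of the hole, on the upper face, of the lower trivet: a loose green disc of the same size, 38 mm above the table. Its hole may be up to 4.3 mm out of line with the upper one; the rod's taper pulls it in.
- trivet_top: The top trivet; origin at the centre of its underside.
- trivet_low: The lower trivet; origin at the centre of its underside.
- base: Round wooden base under the trivets, 120 mm diameter, 26 mm high, fixed to the table, origin at the centre of its underside. In its middle lies a flat plate 70 mm wide, top 24 mm above the table, that gives under the rod's tip by 2.5 N per mm, at most 6 mm. The plate turns very stiffly (take it as fixed) and has one socket, a straight 14.5 mm through hole, 9 mm from the base's axis.
- kitchen_timer: Red and white kitchen timer, 68 mm wide, 57 mm high; bystander; origin at the centre of its underside.
- tin_a: Tin, 75 mm diameter, 58 mm high; bystander; origin at the centre of its underside.
- pepper_shaker: Pepper shaker, 44 mm diameter, 90 mm high; bystander; origin at the centre of its underside.
- stand: Fixed wooden block in which the rod stands upright at the start, its collar resting on the block's top: 64x64 mm, 56 mm high, 76 mm wide at the foot, with a 15 mm hole. Origin at the centre of its underside.
- base_top (a point): Centre of the plate's top when unpressed, on the base's axis. The socket is 9 mm from here in a direction that differs every time, is not measured and cannot be seen: feel for it with the rod's tip while it stands in the trivets, which slide along. Within about 4 mm of the socket's centre the tip drops in, elsewhere it stands on the sprung plate. Fully home, the tip is 20 mm below the plate's top.
There are look-alikes about, which are no part of the job. Leave any green or red look-alike of the base alone.

How it is judged:
On the way:
1. the rod has passed through the top trivet and into the lower one: its tip is at least 18 mm below the top trivet's upper face, upright, within 4 mm of the middle of the hole (z of rod_tip in the frame of trivet_top_hole below -0.018 m and horizontal distance between rod_tip and trivet_top_hole below 0.004 m and angle between rod's own z axis and vertical below 0.15 rad), for 0.1 s.
At the end, for the whole second after the job is handed in: Rod released, at rest, upright (0.1 rad) in the socket: tip under 8 mm above the table and within 15 mm of the base axis, collar 47 to 52.5 mm up and within 4 mm of both trivet holes; trivets level (0.05 rad), top face at 48 to 52 mm (height (world z) of rod_collar between 0.047 and 0.0525 m and height (world z) of trivet_top_hole between 0.048 and 0.052 m and horizontal distance between rod_collar and trivet_top_hole below 0.004 m and horizontal distance between rod_collar and trivet_low_hole below 0.004 m and z of rod_tip in the frame of base below 0.008 m and horizontal distance between rod_tip and base below 0.015 m and angle between rod's own z axis and vertical below 0.1 rad and angle between each of trivet_top, trivet_low's own z axis and vertical below 0.05 rad and linear speed of rod below 0.02 m/s); the robot touches nothing.
It fails at once if the rod is pressed on the base with more than 25 N (contact force between rod and base above 25 N).
It fails at once if a bystander is moved by more than 20 mm (distance of any of kitchen_timer, tin_a, pepper_shaker from where it was at the start of the episode above 0.02 m).
It also fails if it takes over 58 s, if anything falls off the work surface, if the arm or the gripper's body presses on something with over 40 N, if the wrist force passes 120 N, or if a joint passes its speed limit or range.

ROBOT

A 7-joint arm with a two-finger parallel gripper is mounted at the origin on a cart in front of the work surface, level with it; the furniture and walls round the work are solid. World frame = base frame: x ahead of the robot, y to its left, z up, the work surface at z = 0. Lengths are in m, angles in rad, forces in N, time in s.
With the tool pointing down it reaches from about 0.4 to 0.9 m from the base axis. Payload 5.5 kg.
Tool frame: the origin (TCP) lies on the centre line of the jaws, within the pads' length; the fingertips stand 8 mm ahead of it and the grasp point (between the pads) lies 11 mm behind it (ctrl.finger_overhang is the distance from the TCP to the fingertips, in m); z points along the fingers, y is the line along which they close (so a half turn about z gives the same grasp; the last joint's range is limited). The gripper opens to 92 mm and grips with 3 to 60 N. Pads are 19 mm wide; open, the fingers measure 130 mm over their backs; the gripper's body (75 mm by 190 mm) begins 47 mm behind the grasp point.
Start: joints at [-0.887, 0.501, -0.427, 1.55, 0.221, 1.138, -0.21], TCP at [0.265, 0.593, 0.235] pointing down, gripper open.
Joint ranges: [-2.88, 2.88], [-0.31, 2.03], [-1.54, 1.56], [0.2, 2.42], [-1.41, 4.55], [0.19, 2.02], [-2.57, 2.57]. Speed limits (rad/s): [2.57, 2.57, 3.14, 3.14, 3.14, 3.14, 3.14].

INTERFACE

Orientations are given as a rotation vector (axis times angle).
In Python, from station import ctrl gives the robot as it stands. The module is installed in compiled form; this text tells all that it offers.
- The arm moves only by the tool move_arm, never from a script. Its argument "commands" is text: rows parted by semicolons, each of 7 numbers parted by spaces: the turn, a rotation vector about the world's x, y, z each as a share of 60 degrees, from -1 to 1, then the shift along the world's x, y, z each as a share of 0.075 m, from -1 to 1, then the opening, from -1 (shut) to 1 (fully open), so that 0 is half open. In form: rx ry rz dx dy dz grip; .... A call has 1 to 12 rows; each row shifts and turns the commanded pose from where the row before left it; what a row does not reach is not made up. A row lasts 1/10 s, in which the tool goes at most 50 mm and 8.59 degrees, less where a joint would pass 70% of its speed; a pose out of reach is approached as far as the arm can. A call with a number of a shift or a turn outside -1 to 1 is refused whole. A call with a gripper value outside its range is refused whole. The fingers move at their own pace and stop on an object; "grip_force" is the grip in N (left out, the last holds). Time passes only in rows, so rows that do not move let the fingers close. It gives the time, the measured TCP pose, the force, the opening and the grip force at its end, in the units of the state.
- ctrl.sense(): the state, without advancing time (a new reading comes with each control period).
- ctrl.get_image(name): name is "scene" or "top" or "wrist"; returns the picture (480x640x3 uint8, blue, green, red); there is no depth.
- ctrl.get_calibration(name): a dict with "fx", "fy", "cx", "cy" (pixels), "R" (3x3) and "t" (3): a world point X has camera coordinates R X + t. Camera axes: x right, y down, z forward; pixel columns grow to the right and rows downward; lengths in m; the calibration is good to about 2 mm. The wrist camera is an equidistant fisheye: a pixel r from the principal point sees the ray r / f radians off the axis. A picture is of the moment at which its call begins: read the wrist's pose just before it. get_calibration takes no time and is no camera call; for the wrist camera it gives the pose at the moment of the call.
- ctrl.sign_off(): hands the job in; it is judged then, once.
The state is a dict: "time_s": time; "joint_positions": joint angles; "qvel": joint speeds; "joint_torque": joint torques, N m; "tcp_pos": TCP position; "tcp_rot": TCP orientation; "ft_force": force on the tool from outside, world axes, zero at the start; "ft_torque": the same for the moment, N m; "width": finger opening in m; "grip_force": force on a finger pad.
Only numpy, scipy, OpenCV 4.12 (cv2) and the standard library are available. Lean on these libraries where they do the work, as an engineer would, in place of code of your own. Each camera call takes 0.05 s, during which the arm holds its last target. There are 200 camera calls.

## Working session

There is one attempt and no reset: what is moved stays moved. The work goes in short steps, Python scripts to look and compute and a tool call to move; the robot and the scene stay as the last step left them, time stands still between calls to the robot, and variables do not carry over. Pictures are saved under pics/ and viewed, at most 10 in all, crops included, and the job is handed in when it is done.

Besides the shell and the picture viewer there is one more tool, called in YAML: its name, and indented under it one key for each argument. move_arm: Moves the arm, as the interface text tells. Shift numbers are shares of 0.075 m and turn numbers shares of 60 degrees, none past 1 either way. Its arguments: {"type":"object","properties":{"commands":{"type":"string"},"grip_force":{"type":"number"}},"required":["commands"]}

```bash
mkdir -p pics; python3 - <<'E'
from station import ctrl
import cv2
s=ctrl.sense();print({k:s[k] for k in('time_s','tcp_pos','tcp_rot','ft_force','width')})
for n in('scene','top'):
    cv2.imwrite(f'pics/{n}0.png',ctrl.get_image(n)); c=ctrl.get_calibration(n);print(n,c)
E
```

```text
{'time_s': 0.0, 'tcp_pos': array([0.26531346, 0.59262028, 0.23367647]), 'tcp_rot': array([-6.56006546e-01, -3.07188851e+00,  2.99729925e-03]), 'ft_force': array([0.72785225, 0.06230688, 0.00462633]), 'width': 0.09175282895503264}
scene {'fx': 547.8110359954668, 'fy': 547.8110359954668, 'cx': 321.34516843812304, 'cy': 246.32224502841026, 'R': array([[ 0.68819271, -0.72533149,  0.01688272],
       [-0.52026122, -0.50957396, -0.68531937],
       [ 0.50568672,  0.46284837, -0.72804693]]), 't': array([-0.3200827 ,  0.36164671,  0.73783578])}
top {'fx': 493.7376706983622, 'fy': 493.7376706983622, 'cx': 321.28391100076595, 'cy': 238.73061194013252, 'R': array([[ 0.00853722, -0.99991812,  0.00953254],
       [-0.98809049, -0.00990013, -0.15355509],
       [ 0.15363689, -0.00810808, -0.98809411]]), 't': array([0.06652   , 0.57783966, 0.99528327])}
```

View pics/scene0.png

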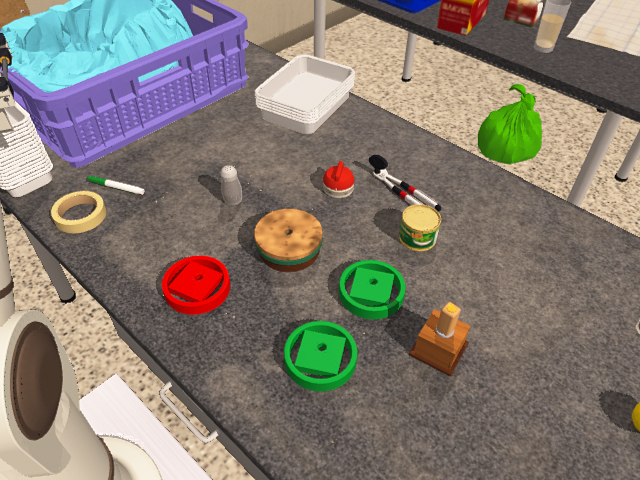

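View pics/top0.png

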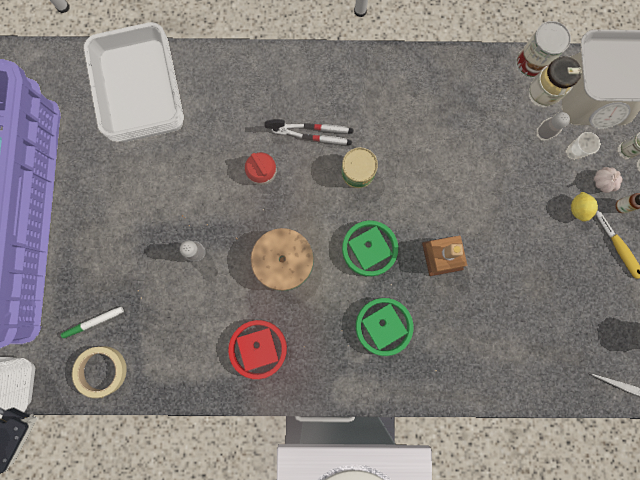

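The scene view shows the cork stack at (288,232) and the rod in its block at (447,320). In the top view the stack's hole is near (282,259), the block near (445,257) and the grip's top near (453,250). I'll measure them more closely.

```bash
cat > h.py <<'E'
import numpy as np,cv2
from station import ctrl
def ray(c,u,v,z):
    d=np.array([(u-c['cx'])/c['fx'],(v-c['cy'])/c['fy'],1.]);R=c['R'];o=-R.T@c['t'];d=R.T@d
    return o+d*(z-o[2])/d[2]
def blob(m):
    n,l,s,c=cv2.connectedComponentsWithStats(m.astype(np.uint8));i=1+np.argmax(s[1:,4]);return c[i],s[i],l==i
E
python3 - <<'E'
from h import *
ims={n:cv2.imread(f'pics/{n}0.png') for n in('scene','top')}
boxes={'top':[(245,225,320,295),(415,225,475,285)],'scene':[(245,200,335,275),(405,290,475,380)]}
tiles=[]
for n in ims:
    for (a,b,c,d) in boxes[n]:
        tiles.append(cv2.resize(ims[n][b:d,a:c],(400,300),interpolation=cv2.INTER_CUBIC))
cv2.imwrite('pics/z.png',np.vstack([np.hstack(tiles[:2]),np.hstack(tiles[2:])]))
for n,(a,b,c,d) in {k:v[0] for k,v in boxes.items()}.items():
    im=ims[n][b:d,a:c];h=cv2.cvtColor(im,cv2.COLOR_BGR2HSV)
    m=(h[...,0]<25)&(h[...,2]>110)&(h[...,1]>60)
    p,s,l=blob(m)
    k=max(cv2.findContours(l.astype(np.uint8),0,1)[0],key=cv2.contourArea);hull=cv2.convexHull(k)
    e=cv2.fitEllipse(hull);u,v=e[0][0]+a,e[0][1]+b
    cal=ctrl.get_calibration(n);print(n,'cork',(u,v),e[1],ray(cal,u,v,.05))
    g=cv2.cvtColor(im,cv2.COLOR_BGR2GRAY).astype(float)
    uu,vv=int(e[0][0]),int(e[0][1]);w=7
    q=np.clip(90-g[vv-w:vv+w+1,uu-w:uu+w+1],0,None);yy,xx=np.mgrid[vv-w:vv+w+1,uu-w:uu+w+1]
    hu,hv=(q*xx).sum()/q.sum()+a,(q*yy).sum()/q.sum()+b;print(' hole',hu,hv,ray(cal,hu,hv,.05))
for n in ims:
    a,b,c,d=boxes[n][1];im=ims[n][b:d,a:c];h=cv2.cvtColor(im,cv2.COLOR_BGR2HSV)
    m=(h[...,2]>200)&(h[...,1]>60);p,s,l=blob(m);print(n,'grip top',p+[a,b],s,ray(ctrl.get_calibration(n),*(p+[a,b]),.115))
E
```

```text
top cork (281.56607818603516, 258.7123336791992) (61.824188232421875, 62.48388671875) [0.53344266 0.15414516 0.05      ]
 hole 281.81882352941176 258.2776470588235 [0.53435664 0.15363896 0.05      ]
scene cork (288.10446548461914, 233.54865264892578) (52.49855422973633, 68.38255310058594) [0.52962339 0.14924149 0.05      ]
 hole 289.4088495575221 231.7433628318584 [0.53471488 0.15093358 0.05      ]
scene grip top [455.56164384 321.22374429] [ 38  12  27  39 438] [ 0.53358539 -0.21139175  0.115     ]
top grip top [457.48333333 248.53333333] [37 20 11  9 60] [ 0.54943959 -0.19463751  0.115     ]
```

View pics/z.png

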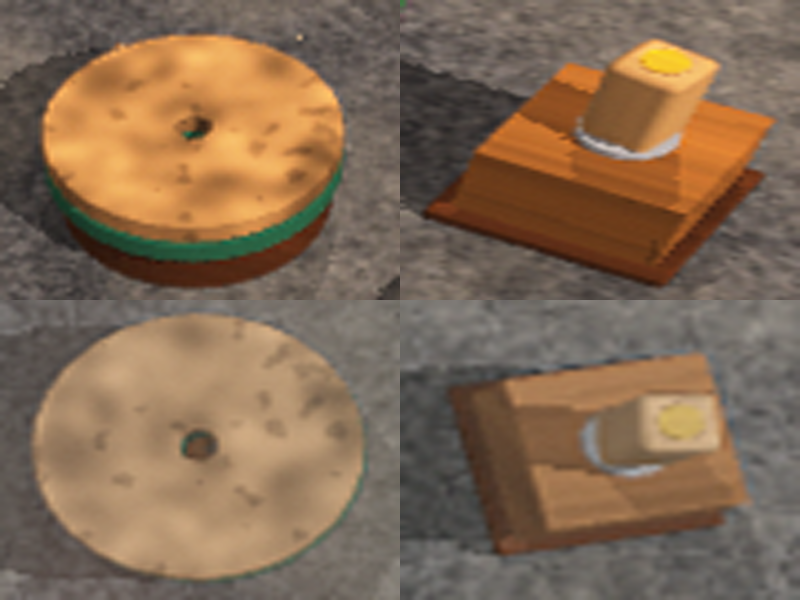

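The crops show the brass dot at about scene (451.7,308) and top (457.3,249). The cork hole is clear in both views. I'll triangulate the dot, then move near the rod and look with the wrist camera.

```bash
cat >> h.py <<'E'
def tri(obs):
    A=[];B=[]
    for c,u,v in obs:
        d=c['R'].T@np.array([(u-c['cx'])/c['fx'],(v-c['cy'])/c['fy'],1.]);d/=np.linalg.norm(d);P=np.eye(3)-np.outer(d,d);A.append(P);B.append(P@(-c['R'].T@c['t']))
    return np.linalg.solve(sum(A),sum(B))
E
python3 - <<'E'
from h import *
S,T=[ctrl.get_calibration(n) for n in('scene','top')]
print(tri([(S,451.7,308),(T,457.3,249)]),ray(S,451.7,308,.115),ray(T,457.3,249,.115))
print(tri([(S,289.4,231.7),(T,281.8,258.3)]))
c=ctrl.get_calibration('wrist');print(c, -c['R'].T@c['t'])
E
```

```text
[ 0.54829061 -0.19367246  0.11744549] [ 0.55029738 -0.19306261  0.115     ] [ 0.54851312 -0.194246    0.115     ]
[0.53533659 0.15315364 0.04796805]
{'fx': 371.64829954431775, 'fy': 371.64829954431775, 'cx': 312.51513768057004, 'cy': 240.60922480278938, 'R': array([[ 4.07895615e-01,  9.13028059e-01, -9.64826578e-04],
       [ 8.82372544e-01, -3.93928281e-01,  2.57369779e-01],
       [ 2.34605757e-01, -1.05831341e-01, -9.66312509e-01]]), 't': array([-0.64930833, -0.0327667 ,  0.38881041])} [0.20254529 0.62107732 0.38351905]
```

move_arm:
  commands: "0 0 0 0.2 -0.6 0 1;0 0 0 0.2 -0.6 0 1;0 0 0 0.2 -0.6 0 1;0 0 0 0.2 -0.6 0 1;0 0 0 0.2 -0.6 0 1;0 0 0 0.2 -0.6 0 1;0 0 0 0.2 -0.6 0 1;0 0 0 0.2 -0.6 0 1;0 0 0 0.2 -0.6 0 1;0 0 0 0.2 -0.6 0 1;0 0 0 0.2 -0.6 0 1;0 0 0 0.2 -0.6 0 1"

```text
time_s: 1.3
tcp_pos: [0.4455, 0.0513, 0.2348]
tcp_rot: [0.656, 3.072, 0.0]
ft_force: [0.6, 0.9, 0.8]
width: 0.0916
grip_force: 0.0
```

move_arm:
  commands: "0 0 0 0.28 -0.65 0 1;0 0 0 0.28 -0.65 0 1;0 0 0 0.28 -0.65 0 1;0 0 0 0.28 -0.65 0 1;0 0 0 0.28 -0.65 0 1;0 0 0 0 0 0 1;0 0 0 0 0 0 1"

```text
time_s: 2.0
tcp_pos: [0.5438, -0.1775, 0.2338]
tcp_rot: [-0.66, -3.07, -0.0]
ft_force: [0.1, 1.5, -0.1]
width: 0.0918
grip_force: 0.0
```

```bash
python3 - <<'E'
from h import *
s=ctrl.sense();print(s['tcp_pos'],s['ft_force'])
im=ctrl.get_image('wrist');cv2.imwrite('pics/w1.png',im)
c=ctrl.get_calibration('wrist');print(c['R'],c['t'])
E
```

```text
[ 0.54382273 -0.17749541  0.2337654 ] [ 0.06572443  1.4553566  -0.05776994]
[[ 0.40818284  0.91289943  0.00118118]
 [ 0.88247724 -0.39491081  0.25549829]
 [ 0.23371071 -0.10324765 -0.96680879]] [-0.06205881 -0.58101617  0.24335629]
```

View pics/w1.png

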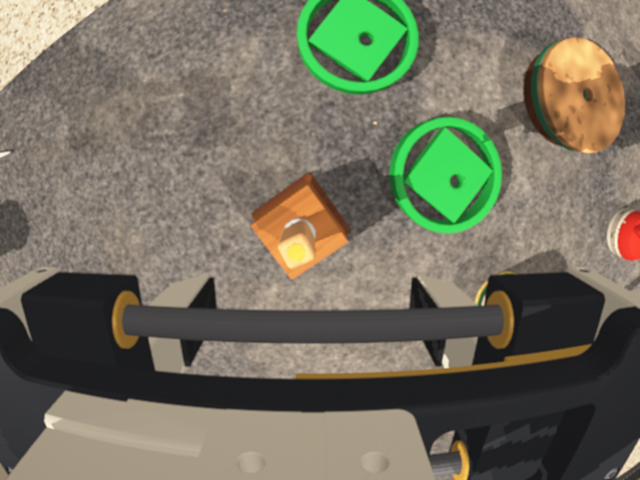

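The wrist view shows the grip's top with the brass dot at (296,252), and the block around (300,225). The cork stack's hole is at (588,95). I'll get the grip's yaw from the corners of its top face.

```bash
cat >> h.py <<'E'
def fray(c,u,v,z):
    x,y=(u-c['cx'])/c['fx'],(v-c['cy'])/c['fy'];r=np.hypot(x,y)+1e-12
    d=np.array([x/r*np.sin(r),y/r*np.sin(r),np.cos(r)]);R=c['R'];o=-R.T@c['t'];d=R.T@d
    return o+d*(z-o[2])/d[2]
E
python3 - <<'E'
from h import *
im=cv2.imread('pics/w1.png');c=ctrl.get_calibration('wrist')
h=cv2.cvtColor(im,cv2.COLOR_BGR2HSV)
y=(h[...,0]>22)&(h[...,0]<35)&(h[...,1]>150)&(h[...,2]>150);y[:230]=0;y[275:]=0;y[:,:270]=0;y[:,325:]=0
p,s,l=blob(y);print('dot',p,s,fray(c,*p,.115))
# rectify plane z=.115 about the dot, 0.25 mm/px
ctr=fray(c,*p,.115)
N=240;g=(np.arange(N)-N/2)*.00025
X,Y=np.meshgrid(ctr[0]+g,ctr[1]+g);P=np.stack([X,Y,np.full_like(X,.115)],-1)@c['R'].T+c['t']
r=np.arctan2(np.hypot(P[...,0],P[...,1]),P[...,2]);q=np.hypot(P[...,0],P[...,1])+1e-12
U=(c['cx']+c['fx']*r*P[...,0]/q).astype(np.float32);V=(c['cy']+c['fy']*r*P[...,1]/q).astype(np.float32)
w=cv2.remap(im,U,V,cv2.INTER_CUBIC)   # col=+x, row=+y
cv2.imwrite('pics/rect.png',cv2.resize(w,(600,600)))
E
```

```text
dot [295.96059113 251.75862069] [288 244  17  16 203] [ 0.54901051 -0.19133378  0.115     ]
```

View pics/rect.png

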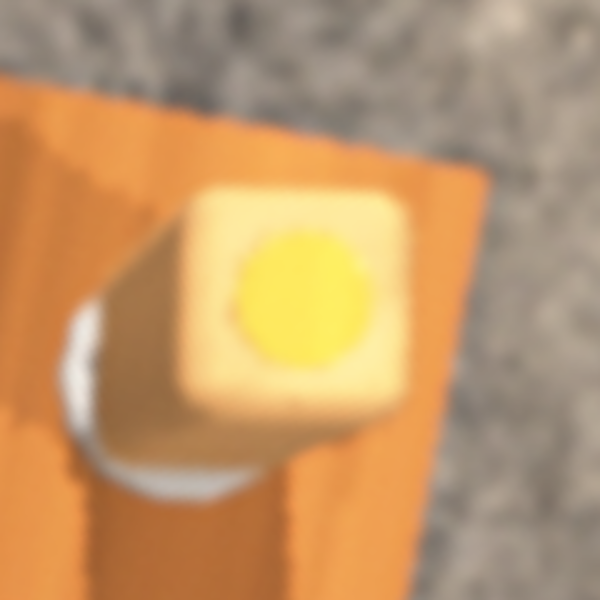

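The rectified view shows the grip's faces square to world x and y, to within about 1°. I'll turn the tool 24° so the jaws close along y, then go down in stages.

move_arm:
  commands: "0 0 0.133 0.03 -0.1 0 1;0 0 0.133 0.03 -0.1 0 1;0 0 0.133 0 0 -0.3 1;0 0 0 0 0 -0.4 1;0 0 0 0 0 -0.2 1;0 0 0 0 0 0 1;0 0 0 0 0 0 1"

```text
time_s: 2.75
tcp_pos: [0.5491, -0.1904, 0.1677]
tcp_rot: [0.003, 3.142, 0.0]
ft_force: [0.5, -0.2, -0.3]
width: 0.0914
grip_force: 0.0
```

```bash
cat >> h.py <<'E'
def dot(z):
    im=ctrl.get_image('wrist');c=ctrl.get_calibration('wrist')
    h=cv2.cvtColor(im,cv2.COLOR_BGR2HSV);y=(h[...,0]>22)&(h[...,0]<35)&(h[...,1]>150)&(h[...,2]>150)
    y[:200]=0;y[:,:200]=0;y[:,420:]=0
    p,s,l=blob(y);return im,p,s,fray(c,*p,z)
E
python3 - <<'E'
from h import *
s=ctrl.sense();print(s['tcp_pos'],s['tcp_rot'],s['ft_force'])
im,p,st,X=dot(.115);print(p,st,X);cv2.imwrite('pics/w2.png',im)
E
```

```text
[ 0.54914432 -0.19038137  0.16774282] [2.84568515e-03 3.14157291e+00 3.73343686e-04] [ 0.45195656 -0.15226374 -0.30157108]
[306.94617564 265.35127479] [297 255  20  22 353] [ 0.54986326 -0.1939324   0.115     ]
```

move_arm:
  commands: "0 0 0 0 -0.035 -0.4 1;0 0 0 0 0 -0.4 1;0 0 0 0 0 -0.37 1;0 0 0 0 0 0 1;0 0 0 0 0 0 0.2;0 0 0 0 0 0 -0.2;0 0 0 0 0 0 -1;0 0 0 0 0 0 -1;0 0 0 0 0 0 -1;0 0 0 0 0 0 -1"
  grip_force: 25

```text
time_s: 3.8
tcp_pos: [0.5491, -0.194, 0.0799]
tcp_rot: [0.005, 3.141, -0.0]
ft_force: [0.3, 0.1, 0.2]
width: 0.048
grip_force: 0.0
```

move_arm:
  commands: "0 0 0 0 0 0 -1;0 0 0 0 0 0 -1;0 0 0 0 0 0 -1;0 0 0 0 0 0 -1;0 0 0 0 0 0 -1;0 0 0 0 0 0 -1"

```text
time_s: 4.4
tcp_pos: [0.5489, -0.1939, 0.0794]
tcp_rot: [-0.005, -3.142, -0.0]
ft_force: [0.6, 0.1, -0.9]
width: 0.024
grip_force: 24.8
```

move_arm:
  commands: "0 0 0 0 0 0.2 -1;0 0 0 0 0 0.4 -1;0 0 0 0 0 0.4 -1;0 0 0 0 0 0.2 -1;0 0 0 -0.02 0.5 0 -1;0 0 0 -0.02 0.6 0 -1;0 0 0 -0.03 0.6 0 -1;0 0 0 -0.03 0.6 0 -1;0 0 0 -0.03 0.6 0 -1;0 0 0 -0.03 0.5 0 -1;0 0 0 -0.02 0.4 0 -1;0 0 0 0 0 0 -1"

```text
time_s: 5.6
tcp_pos: [0.5344, 0.0974, 0.1698]
tcp_rot: [0.008, -3.142, -0.005]
ft_force: [0.2, 0.1, -1.0]
width: 0.0239
grip_force: 24.9
```

move_arm:
  commands: "0 0 0 0 0 0 -1;0 0 0 0 0 0 -1"

```text
time_s: 5.8
tcp_pos: [0.5354, 0.0895, 0.1695]
tcp_rot: [-0.007, -3.141, 0.002]
ft_force: [-0.7, -0.3, -1.4]
width: 0.024
grip_force: 24.9
```

```bash
python3 - <<'E'
from h import *
s=ctrl.sense();t=s['tcp_pos'];print(t,s['tcp_rot'],s['ft_force'],s['width'])
im,p,st,X=dot(t[2]+.0355);print(p,st,X, X-t);cv2.imwrite('pics/w3.png',im)
a=ctrl.get_image('scene');b=ctrl.get_image('top');cv2.imwrite('pics/s3.png',a);cv2.imwrite('pics/t3.png',b)
f=lambda i,x,y,w,h:cv2.resize(i[y:y+h,x:x+w],(400,600))
cv2.imwrite('pics/z3.png',np.hstack([f(a,240,130,100,150),f(b,235,170,100,150)]))
E
```

```text
[0.53538561 0.08947871 0.16945433] [-7.25760269e-03 -3.14130860e+00  1.59810728e-03] [-0.70519001 -0.25664051 -1.40694088] 0.02399906762357569
[374.49333333 332.97333333] [373 317   4  32  75] [0.53079165 0.11111689 0.20495433] [-0.00459396  0.02163818  0.0355    ]
```

View pics/z3.png

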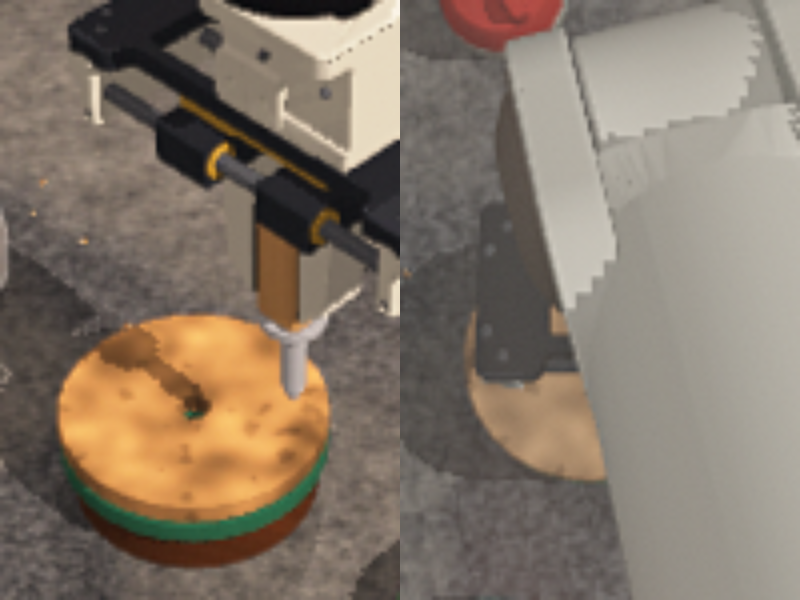

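The scene crop shows the rod's tip at about scene pixel (313.3,228.7) and the hole at (289.3,231.5). Both are in the same camera, so I can work out the relative offset.

```bash
python3 - <<'E'
from h import *
S=ctrl.get_calibration('scene');t=ctrl.sense()['tcp_pos']
tip=ray(S,313.3,228.7,t[2]-.0695);print(t,'tip',tip,tip-t,'hole',ray(S,289.3,231.6,.05))
c=ctrl.get_calibration('wrist')
def proj(c,X):
    P=c['R']@X+c['t'];q=np.hypot(P[0],P[1]);r=np.arctan2(q,P[2]);return c['cx']+c['fx']*r*P[0]/q,c['cy']+c['fy']*r*P[1]/q
print('wrist px tip',proj(c,np.array([*t[:2],t[2]-.0695])),'hole',proj(c,np.array([.5345,.1525,.05])))
E
```

```text
[0.53551856 0.08936937 0.16944952] tip [0.53619023 0.08956592 0.09994952] [ 0.00067166  0.00019655 -0.0695    ] hole [0.53483795 0.15135652 0.05      ]
wrist px tip (np.float64(312.35831604312864), np.float64(256.903200945616)) hole (np.float64(395.50248808456854), np.float64(235.23800271196237))
```

View pics/w3.png

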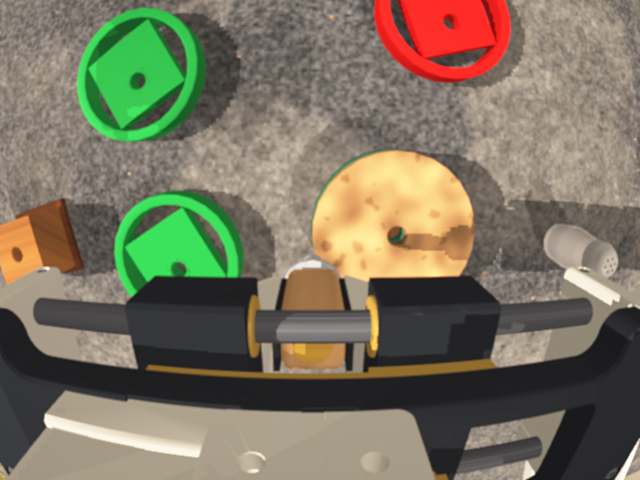

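The wrist view confirms the cork hole at (396,235.5), where (0.5345, 0.1525) was predicted. I'll go above the hole and lower the tip to just over the cork.

move_arm:
  commands: "0 0 0 -0.02 0.3 0 -1;0 0 0 0 0.3 0 -1;0 0 0 0 0.23 0 -1;0 0 0 0 0 -0.3 -1;0 0 0 0 0 -0.2 -1;0 0 0 0 0 0 -1;0 0 0 0 0 0 -1;0 0 0 0 0 0 -1"

```text
time_s: 6.75
tcp_pos: [0.5348, 0.153, 0.1329]
tcp_rot: [0.006, 3.14, 0.001]
ft_force: [0.3, 0.0, -1.0]
width: 0.0239
grip_force: 24.9
```

```bash
python3 - <<'E'
from h import *
s=ctrl.sense();print(s['tcp_pos'],s['tcp_rot'],s['ft_force'],s['ft_torque'])
a=ctrl.get_image('scene');cv2.imwrite('pics/s4.png',cv2.resize(a[190:260,245:335],(800,600),interpolation=cv2.INTER_CUBIC))
E
```

```text
[0.53476884 0.1529685  0.1328991 ] [6.27328011e-03 3.14014368e+00 5.79772705e-04] [ 0.34683227  0.00734038 -0.99816366] [0.02780542 0.00606749 0.01060752]
```

View pics/s4.png

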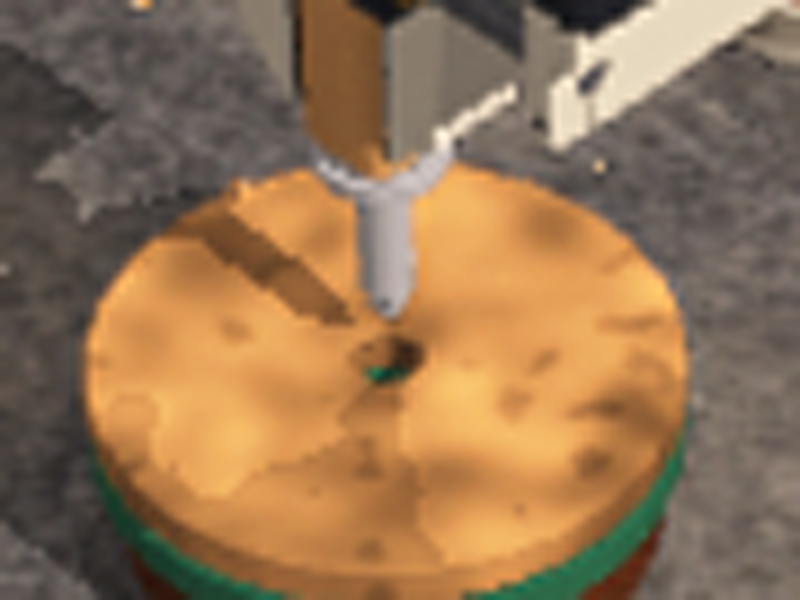

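The tip at (388,315) hangs right over the hole at (390,357), at the height expected. Now down through both trivets, staying above the plate.

move_arm:
  commands: "0 0 0 0 0 -0.1 -1;0 0 0 0 0 -0.1 -1;0 0 0 0 0 -0.07 -1;0 0 0 0 0 -0.05 -1;0 0 0 0 0 -0.05 -1;0 0 0 0 0 -0.05 -1;0 0 0 0 0 0 -1;0 0 0 0 0 0 -1;0 0 0 0 0 0 -1"
  grip_force: 40

```text
time_s: 7.7
tcp_pos: [0.5341, 0.1534, 0.1007]
tcp_rot: [0.005, 3.141, 0.0]
ft_force: [-0.2, -0.4, -1.2]
width: 0.0238
grip_force: 39.9
```

move_arm:
  commands: "0 0 0 0 0 -0.04 -1;0 0 0 0 0 -0.03 -1;0 0 0 0 0 -0.03 -1;0 0 0 0 0 -0.02 -1;0 0 0 0 0 0 -1;0 0 0 0 0 0 -1"

```text
time_s: 8.3
tcp_pos: [0.5339, 0.1533, 0.0917]
tcp_rot: [-0.005, -3.142, 0.0]
ft_force: [-0.3, -0.4, 0.9]
width: 0.0238
grip_force: 39.9
```

```bash
python3 - <<'E'
from h import *
from scipy.optimize import least_squares
S=ctrl.get_calibration('scene');im=cv2.imread('pics/scene0.png');h=cv2.cvtColor(im,cv2.COLOR_BGR2HSV)
m=((h[...,0]<14)|(h[...,0]>172))&(h[...,1]>110)&(h[...,2]<130);m[:235]=0;m[285:]=0;m[:,:245]=0;m[:,335:]=0
p,s,l=blob(m);print(p,s)
pts=[(u,np.nonzero(l[:,u])[0].max()+.5) for u in range(s[0]+5,s[0]+s[2]-5)]
W=np.array([ray(S,u,v,0)[:2] for u,v in pts])
r=least_squares(lambda q:np.hypot(W[:,0]-q[0],W[:,1]-q[1])-.060,[.534,.152],loss='soft_l1',f_scale=.001);print(r.x,np.abs(r.fun).mean())
# check: cork by same method, lower arc of the cork (z=.038), green lower edge z=.026
g=(h[...,0]>60)&(h[...,0]<95)&(h[...,1]>90);g[:230]=0;g[285:]=0;g[:,:245]=0;g[:,330:]=0
p,s,l=blob(g);print(p,s)
for z,f in((.026,'max'),(.038,'min')):
    pts=[(u,getattr(np.nonzero(l[:,u])[0],f)()+(.5 if f=='max' else -.5)) for u in range(s[0]+8,s[0]+s[2]-8)]
    W=np.array([ray(S,u,v,z)[:2] for u,v in pts])
    r=least_squares(lambda q:np.hypot(W[:,0]-q[0],W[:,1]-q[1])-.065,[.534,.152],loss='soft_l1',f_scale=.001);print(z,r.x,np.abs(r.fun).mean())
E
```

```text
[290.01846154 264.98769231] [260 251  60  21 325]
[0.53558557 0.15490397] 0.0005583954463175664
[289.26335878 258.09160305] [256 243  66  22 262]
0.026 [0.5350429  0.15462473] 0.0004881183777311657
0.038 [0.53460178 0.15460514] 0.0005470448490854071
```

Contact shows about 2 N on the plate at TCP z = 0.0917. The base axis lies near TCP (0.535, 0.1535). I'll search round a 9 mm circle under light pressure.

move_arm:
  commands: "0 0 0 0.07 0 -0.008 -1;0 0 0 0.065 0.003 0 -1;0 0 0 0 0 0 -1;0 0 0 0 0 0 -1;0 0 0 0 0 0 -1"

```text
time_s: 8.8
tcp_pos: [0.5425, 0.1535, 0.0905]
tcp_rot: [-0.004, -3.138, 0.001]
ft_force: [-4.8, 0.5, 4.1]
width: 0.0236
grip_force: 39.9
```

move_arm:
  commands: "0 0 0 -0.016 0.06 0 -1;0 0 0 0 0 0 -1;0 0 0 0 0 0 -1;0 0 0 0 0 0 -1"

```text
time_s: 9.2
tcp_pos: [0.5428, 0.1569, 0.0908]
tcp_rot: [-0.006, -3.141, 0.002]
ft_force: [-2.9, -4.6, 3.7]
width: 0.0241
grip_force: 39.9
```

move_arm:
  commands: "0 0 0 -0.044 0.044 0 -1;0 0 0 0 0 0 -1;0 0 0 0 0 0 -1;0 0 0 0 0 0 -1"

```text
time_s: 9.6
tcp_pos: [0.5408, 0.1613, 0.0913]
tcp_rot: [0.005, 3.139, 0.001]
ft_force: [1.7, -3.4, 2.3]
width: 0.0244
grip_force: 39.9
```

move_arm:
  commands: "0 0 0 -0.06 0.016 0 -1;0 0 0 0 0 0 -1;0 0 0 0 0 0 -1;0 0 0 0 0 0 -1"

```text
time_s: 10.0
tcp_pos: [0.536, 0.1634, 0.0914]
tcp_rot: [0.004, 3.14, 0.002]
ft_force: [4.0, -1.2, 3.3]
width: 0.0239
grip_force: 39.9
```

move_arm:
  commands: "0 0 0 -0.06 -0.016 0 -1;0 0 0 0 0 0 -1;0 0 0 0 0 0 -1;0 0 0 0 0 0 -1"

```text
time_s: 10.4
tcp_pos: [0.531, 0.1623, 0.0913]
tcp_rot: [0.004, 3.141, 0.002]
ft_force: [3.9, 1.8, 4.5]
width: 0.0237
grip_force: 39.9
```

move_arm:
  commands: "0 0 0 -0.044 -0.044 0 -1;0 0 0 0 0 0 -1;0 0 0 0 0 0 -1;0 0 0 0 0 0 -1"

```text
time_s: 10.8
tcp_pos: [0.5271, 0.1589, 0.091]
tcp_rot: [-0.004, -3.141, -0.001]
ft_force: [2.3, 3.3, 5.0]
width: 0.0239
grip_force: 39.9
```

move_arm:
  commands: "0 0 0 -0.016 -0.06 0 -1;0 0 0 0 0 0 -1;0 0 0 0 0 0 -1;0 0 0 0 0 0 -1"

```text
time_s: 11.2
tcp_pos: [0.5255, 0.1541, 0.0907]
tcp_rot: [-0.004, -3.141, -0.0]
ft_force: [0.9, 5.1, 5.7]
width: 0.0238
grip_force: 39.9
```

move_arm:
  commands: "0 0 0 0.016 -0.06 0 -1;0 0 0 0 0 0 -1;0 0 0 0 0 0 -1;0 0 0 0 0 0 -1"

```text
time_s: 11.6
tcp_pos: [0.5262, 0.1492, 0.0905]
tcp_rot: [-0.004, -3.14, 0.0]
ft_force: [-0.2, 4.1, 5.3]
width: 0.0239
grip_force: 39.9
```

move_arm:
  commands: "0 0 0 0.044 -0.044 0 -1;0 0 0 0 0 0 -1;0 0 0 0 0 0 -1;0 0 0 0 0 0 -1"

```text
time_s: 12.0
tcp_pos: [0.5286, 0.1458, 0.0902]
tcp_rot: [-0.004, -3.138, 0.001]
ft_force: [-1.5, 4.3, 5.5]
width: 0.0239
grip_force: 39.9
```

move_arm:
  commands: "0 0 0 0.06 -0.016 0 -1;0 0 0 0 0 0 -1;0 0 0 0 0 0 -1;0 0 0 0 0 0 -1"

```text
time_s: 12.4
tcp_pos: [0.533, 0.1434, 0.0896]
tcp_rot: [-0.005, -3.137, 0.003]
ft_force: [-2.6, 0.9, -1.4]
width: 0.0238
grip_force: 39.9
```

move_arm:
  commands: "0 0 0 0.06 0.016 0 -1;0 0 0 0 0 0 -1;0 0 0 0 0 0 -1;0 0 0 0 0 0 -1"

```text
time_s: 12.8
tcp_pos: [0.5394, 0.1451, 0.0906]
tcp_rot: [-0.005, -3.141, 0.001]
ft_force: [-1.8, -0.2, -2.9]
width: 0.0237
grip_force: 39.9
```

move_arm:
  commands: "0 0 0 0.044 0.044 0 -1;0 0 0 0 0 0 -1;0 0 0 0 0 0 -1;0 0 0 0 0 0 -1"

```text
time_s: 13.2
tcp_pos: [0.5417, 0.1474, 0.0903]
tcp_rot: [-0.006, -3.139, 0.004]
ft_force: [-3.0, -4.1, -0.6]
width: 0.0237
grip_force: 39.9
```

The force vanished at the 270°, 300° and 330° steps, so the socket lies near 300°. I'll go back to the middle of that stretch and lower gently.

move_arm:
  commands: "0 0 0 -0.05 -0.04 0 -1;0 0 0 0 0 0 -1;0 0 0 0 0 -0.013 -1;0 0 0 0 0 -0.013 -1;0 0 0 0 0 0 -1;0 0 0 0 0 0 -1"

```text
time_s: 13.8
tcp_pos: [0.5392, 0.1463, 0.089]
tcp_rot: [0.004, 3.141, 0.0]
ft_force: [-0.2, 0.4, -0.8]
width: 0.0236
grip_force: 39.9
```

move_arm:
  commands: "0 0 0 0 0 -0.02 -1;0 0 0 0 0 -0.02 -1;0 0 0 0 0 -0.02 -1;0 0 0 0 0 0 -1;0 0 0 0 0 0 -1"

```text
time_s: 14.3
tcp_pos: [0.5388, 0.1459, 0.0843]
tcp_rot: [-0.005, -3.141, 0.0]
ft_force: [-0.7, -0.9, -1.2]
width: 0.0238
grip_force: 39.9
```

move_arm:
  commands: "0 0 0 0 0 -0.03 -1;0 0 0 0 0 -0.03 -1;0 0 0 0 0 -0.02 -1;0 0 0 0 0 0 -1;0 0 0 0 0 0 -1"

```text
time_s: 14.8
tcp_pos: [0.5384, 0.1456, 0.078]
tcp_rot: [-0.005, -3.14, 0.001]
ft_force: [-2.7, -2.3, 0.9]
width: 0.0239
grip_force: 39.9
```

move_arm:
  commands: "0 0 0 -0.013 -0.011 0 -1;0 0 0 0 0 -0.02 -1;0 0 0 0 0 -0.02 -1;0 0 0 0 0 0 -1;0 0 0 0 0 0 -1"

```text
time_s: 15.3
tcp_pos: [0.5381, 0.1453, 0.0753]
tcp_rot: [0.005, 3.142, 0.0]
ft_force: [-1.7, -0.7, 0.2]
width: 0.0237
grip_force: 39.9
```

move_arm:
  commands: "0 0 0 -0.005 -0.003 -0.015 -1;0 0 0 0 0 -0.013 -1;0 0 0 0 0 0 -1;0 0 0 0 0 0 -1"

```text
time_s: 15.7
tcp_pos: [0.538, 0.1452, 0.0734]
tcp_rot: [0.005, 3.141, 0.001]
ft_force: [-0.2, 0.0, 0.9]
width: 0.0235
grip_force: 39.9
```

Nearly flush. I'll press a little further to be sure it seats.

move_arm:
  commands: "0 0 0 0 0 -0.013 -1;0 0 0 0 0 0 -1;0 0 0 0 0 0 -1"

```text
time_s: 16.0
tcp_pos: [0.5381, 0.1453, 0.0734]
tcp_rot: [0.004, 3.141, 0.0]
ft_force: [-2.8, -0.4, 8.4]
width: 0.0237
grip_force: 39.9
```

The collar is seated, with stiff contact at the expected height. Now I'll release and retreat straight up.

move_arm:
  commands: "0 0 0 0 0 0.01 -1;0 0 0 0 0 0 0.5;0 0 0 0 0 0 1;0 0 0 0 0 0 1;0 0 0 0 0 0 1;0 0 0 0 0 0 1;0 0 0 0 0 0 1;0 0 0 0 0 0 1"

```text
time_s: 16.8
tcp_pos: [0.5377, 0.145, 0.0731]
tcp_rot: [-0.005, -3.142, -0.0]
ft_force: [0.4, -1.5, 0.1]
width: 0.0752
grip_force: 0.0
```

move_arm:
  commands: "0 0 0 0 0 0 1;0 0 0 0 0 0.2 1;0 0 0 0 0 0.4 1;0 0 0 0 0 0.5 1;0 0 0 0 0 0.5 1;0 0 0 -0.6 0 0 1;0 0 0 -0.6 0 0 1;0 0 0 0 0 0 1;0 0 0 0 0 0 1"

```text
time_s: 17.7
tcp_pos: [0.4473, 0.1451, 0.1944]
tcp_rot: [0.003, 3.14, 0.0]
ft_force: [1.0, -0.6, 1.2]
width: 0.0923
grip_force: 0.0
```

```bash
python3 - <<'E'
from h import *
s=ctrl.sense();print(s['tcp_pos'],s['width'],s['ft_force'])
a=ctrl.get_image('scene');cv2.imwrite('pics/s9.png',cv2.resize(a[150:290,205:385],(771,600),interpolation=cv2.INTER_CUBIC))
E
```

```text
[0.44732542 0.14512238 0.19437421] 0.09234882333603908 [ 1.0060767  -0.6461148   1.24064368]
```

View pics/s9.png

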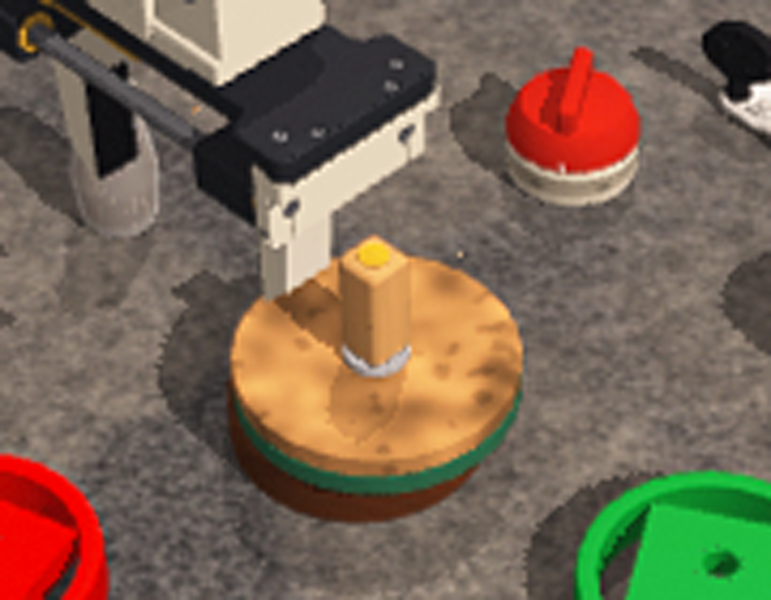

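The rod stands upright with its collar (376,355) flush on the cork, and the gripper is clear above the stack. The shaker and timer are in the same places as before. I'm handing in.

```bash
python3 -c "
from station import ctrl
print(ctrl.sign_off())"
```

```text
the job is handed in; nothing more can be done
None
```

The rod is pinned through both trivets into the hidden socket with its collar flush on the top trivet, it is released, and the job is handed in at about 18 s; the hand-in call gave no verdict.

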